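# Stack a filter holder and hold the sprung forceps at the mark

## Robot

A 7-joint arm with a two-finger parallel gripper is mounted at the origin on the work surface. World frame = base frame: x ahead of the robot, y to its left, z up, the work surface at z = 0. Lengths are in mm, angles in rad, forces in N, time in s.
With the tool pointing down it reaches from about 400 to 875 mm from the base axis. Payload 4.4 kg.
Tool frame: the origin (TCP) lies at the very end of the fingers, on their centre line; the grasp point (between the pads) lies 19 mm behind it; z points along the fingers, y is the line along which they close (so a half turn about z gives the same grasp; the last joint's range is limited). The gripper opens to 85 mm and grips with 20 to 120 N. Pads are 22 mm wide; open, the fingers measure 114 mm over their backs; the gripper's body (76 mm by 85 mm) begins 54 mm behind the grasp point. The pads swing forward as they close: fully open they stand 13 mm farther back than shut.
Start: joints at [1.154, 0.628, 0.038, 1.517, -0.027, 0.996, -0.02], TCP at [223.4, -610.418, 231.313] pointing down, gripper open.
Joint ranges: [-3.06, 3.06], [-0.37, 2.12], [-1.25, 1.32], [0.18, 2.47], [-1.1, 4.24], [0.23, 1.98], [-2.94, 2.94]. Speed limits (rad/s): [2.57, 2.57, 3.14, 3.14, 3.14, 3.14, 3.14].

## Interface

Orientations are given as [roll, pitch, yaw] about the fixed x, y, z axes, in that order (R = Rz(yaw) Ry(pitch) Rx(roll)).
In Python, from cell import ctrl gives the robot as it stands.
- The arm moves only by the tool step_arm, never from a script. Its argument "series" is a list that holds one entry, the list of rows, each a list of 7 numbers: the turn, a rotation vector about the tool's x, y, z as a fraction of full scale, then the shift along the tool's x, y, z as a fraction of full scale, then the closure, from 0 (fully open) to 1 (shut). In form: [[[ax, ay, az, tx, ty, tz, gripper], ...]]. A call has 1 to 12 rows; each row shifts and turns the commanded pose from where the row before left it, along the tool's axes as they then stand; what a row does not reach is not made up. Full scale, the value 1, is 150 mm for a shift and 45 degrees for a turn. A row lasts 1/10 s, in which the tool goes at most 50 mm and 8.59 degrees, less where a joint would pass 70% of its speed; a pose out of reach is approached as far as the arm can. A call with a number of a shift or a turn outside -1 to 1 is refused whole. A call with a gripper value outside its range is refused whole. The fingers move at their own pace and stop on an object; the grip force is fixed at half the most. Time passes only in rows, so rows that do not move let the fingers close. It gives the time, the measured TCP pose, the force, the opening and the grip force at its end, in the units of the state.
- ctrl.read_state(): the state, without advancing time (a new reading comes with each control period).
- ctrl.get_image(name): name is "side" or "top"; returns a dict with "img" (384x512x3 uint8, red, green, blue), "fx", "fy", "cx", "cy" (pixels), "dist" ([k1, k2, p1, p2, k3] as OpenCV has them; the pictures are not rectified), "R" (3x3) and "t" (3): a world point X has camera coordinates R X + t. Camera axes: x right, y down, z forward; pixel columns grow to the right and rows downward; lengths in mm; the calibration is good to about 2 mm. A picture is of the moment at which its call begins. There is no depth.
- ctrl.finish_job(): hands the job in; it is judged then, once.
Trained networks look in a picture, given as the dict that the camera call returned (one of the last four; its "shot" number tells which), for a name from the list of things; names that differ only in an ending like _2 or _b are one class to them, and where a whole thing is asked for, a point or a joint stands for the part that bears it (a point fixed in the world has none). Each returns a list of dicts, best first, with "score" (0 to 1); they miss things now and then, are a little off and sometimes report something else, mostly with a low value. They report only what shows in the picture. A call takes as long as a camera call. They do not tell look-alikes from the thing itself.
- ctrl.recognise(picture, thing): "centre" ([column, row] in pixels, amid what is visible of it).
The state is a dict: "clock": time; "qpos": joint angles; "qd": joint speeds; "tau": joint torques, N m; "eef_pos": TCP position; "tool_rot": TCP orientation; "force": force on the tool from outside, world axes, zero at the start; "torque": the same for the moment, N m; "width": finger opening in mm; "gripper_force": force on a finger pad.
Only numpy, scipy, OpenCV 4.12 (cv2) and the standard library are available. Lean on these libraries where they do the work, as an engineer would, in place of code of your own. Each camera call takes 0.05 s, during which the arm holds its last target. There are 200 camera calls.

## Task

Make the filter holder ready: lay the white disc flat and centred on the steel holder, then the blue disc centred on top of it, and let go of both. Then pick the sprung forceps up off their rest and hold them level with their tips over the middle of the stack, about 80 mm above it, squeezed so that the red pointer stands in the green band of the scale (16 mm between the tips), so that a colleague can set a filter capsule between the tips. Never pinch the tips together, leave the tube rack, jar and dish where they are, and finish while still holding the forceps steady there.

Things in the scene. Friction and masses are not known exactly. Their poses are not given: they have to be found in the camera images.
- holder: Fixed round steel filter holder base on the black bench: foot 100 mm across, flat top 82 mm across and 30 mm above the bench, with a dark circle 55 mm across marking the middle. Origin: centre of the underside, on the bench.
- white_disc: Loose white plastic disc, 52 mm across, 10 mm thick, about 30 g, lying flat on the bench. Origin: centre of its underside.
- blue_disc: Loose blue plastic disc of the same size (52 mm across, 10 mm thick, about 30 g), lying flat on the bench; either disc may be the nearer one. Origin: centre of its underside.
- rest: Fixed white rest for the forceps: two saddle bars, each 16 mm (x) by 64 mm (y, from -24 to +40 mm), at x = -88 mm (24 mm high, under the spine) and x = +58 mm (21 mm high, under the bridge), joined by a strip 24 mm wide and 4 mm high. Between the bars there is free room for the fingers. Origin: on the bench; x as for the forceps at the start.
- forceps: Sprung steel forceps, about 70 g, 191 mm long, lying level on the rest (underside 24 mm above the bench). Origin: on the underside; x points to the tips (x = 95 mm), y to the moving arm, z up. Two blades 14 mm high joined by a spine block at x = -96 to -82 mm: the fixed one straight at y = -12 to -8 mm, the other hinged at x = -85, y = 10 mm, sprung outward. A thin bridge crosses below both at x = 58 mm.
- scale (a point): Middle of the green band, at x = 66, y = 10, z = 17 mm on the forceps. The band is 5 mm wide on a white scale 16 mm (x) by 58 mm (y) that lies across the top of the blades, fixed to the fixed blade; the red pointer on the moving arm travels over it.
- forceps_arm (a joint): Squeeze angle of the moving arm in rad: 0 = sprung open (tips 42 mm apart), 0.145 = pointer mid green band (tips 16 mm apart), 0.22 = stop (about 2 mm). Per 0.01 rad the tips close by 1.8 mm, the width over the pads by 1 mm. The spring pushes the pads apart with about 1.5 N when open and 6 N at the mark.
- grip (a point): Middle between the black grip pads when at the mark: x = 15, y = 0, z = 7 mm on the forceps; grip here, across y. Pads are on the blades' outer faces, x = -7 to 37 mm, z = 0 to 14 mm; 30 mm over both at the mark (faces then parallel to x), about 44 mm when open (at y = -15 and about +30 mm).
- tip_fixed (a point): Inner face of the tip of the fixed blade: x = 95, y = -8, z = 7 mm on the forceps.
- tip_moving (a point): Inner face of the tip of the moving blade; its distance to tip_fixed is the tip gap.
- tip_centre (a point): Middle between the tips when at the mark: x = 95, y = 0, z = 7 mm on the forceps.
- tube_rack: Bystander: white rack of purple-capped tubes, 60 x 110 mm, 74 mm high. Origin: centre of the underside.
- reagent_jar: Bystander: small white jar with a green cap, 48 mm across, 70 mm high. Origin: centre of the underside.
- dish: Bystander: shallow glass dish, 76 mm across, 16 mm high. Origin: centre of the underside.
Mind the look-alikes: they are no part of the job. Several things look just like the blue_disc: the one meant starts farthest to the robot's left. Of the things that look like the white_disc, take the one that is farthest to the robot's left at the start.

How it is judged (in metres and radians):
On the way, in this order (a step that is already met when the one before it is completed fails the run):
1. the white disc lies flat and centred on the holder, let go (horizontal distance between white_disc and holder below 0.006 m and z of white_disc in the frame of holder between 0.027 and 0.033 m and angle between white_disc's own z axis and vertical below 0.08 rad and contact force between the fingers and white_disc below 0.1 N), for 0.2 s.
2. the blue disc lies flat and centred on the white disc, let go (all of step 1 and horizontal distance between blue_disc and holder below 0.006 m and z of blue_disc in the frame of holder between 0.036 and 0.044 m and angle between blue_disc's own z axis and vertical below 0.08 rad and contact force between the fingers and blue_disc below 0.1 N), for 0.2 s.
At the end, for the whole second after the job is handed in: Discs flat on the holder, white then blue, within 6 mm of its centre, untouched; forceps still, level within 15 degrees, carried by the fingers alone, tip centre within 25 mm of the holder's axis and 40 to 140 mm above the stack, tip gap 16 mm within 3 mm (all of step 2 and distance between tip_fixed and tip_moving between 0.013 and 0.019 m and horizontal distance between tip_centre and holder below 0.025 m and z of tip_centre in the frame of holder between 0.09 and 0.19 m and angle between forceps's own z axis and vertical below 0.26 rad and contact force between the fingers and forceps above 1 N and linear speed of forceps below 0.02 m/s and contact force between forceps and rest below 0.05 N and contact force between forceps and holder below 0.05 N and contact force between forceps and white_disc below 0.05 N and contact force between forceps and blue_disc below 0.05 N); the arm keeps its last pose, push and grip.
It fails at once if the forceps' tips are pinched together (gap under 5 mm) (distance between tip_fixed and tip_moving below 0.005 m).
It fails at once if the tube rack is moved by more than 20 mm or tipped (distance of tube_rack from where it was at the start of the episode above 0.02 m or angle between tube_rack's own z axis and vertical above 0.3 rad).
It fails at once if the jar is moved by more than 20 mm or tipped (distance of reagent_jar from where it was at the start of the episode above 0.02 m or angle between reagent_jar's own z axis and vertical above 0.3 rad).
It fails at once if the dish is moved by more than 20 mm or tipped (distance of dish from where it was at the start of the episode above 0.02 m or angle between dish's own z axis and vertical above 0.3 rad).
It also fails if it takes over 64 s, if anything falls off the work surface, if the arm or the gripper's body presses on something with over 40 N, if the wrist force passes 120 N, or if a joint passes its speed limit or range.

## Working session

There is one attempt and no reset: what is moved stays moved. The work goes in short steps, Python scripts to look and compute and a tool call to move; the robot and the scene stay as the last step left them, time stands still between calls to the robot, and variables do not carry over. Pictures are saved under pics/ and viewed, at most 10 in all, crops included, and the job is handed in when it is done.

Besides the shell and the picture viewer there is one more tool, called after ">>>" by a JSON object that holds its "method" and its "body". step_arm: Moves the arm, as the interface text tells. Shift numbers are shares of 150 mm and turn numbers shares of 45 degrees, none past 1 either way. Its arguments: {"type":"object","properties":{"series":{"type":"array","items":{"type":"array","items":{"type":"array","items":{"type":"number","minimum":-1,"maximum":1}}}}},"required":["series"]}

```bash
ls; mkdir -p pics
cat > h.py <<'E'
import numpy as np, cv2
from cell import ctrl
def K(p): return np.array([[p['fx'],0,p['cx']],[0,p['fy'],p['cy']],[0,0,1.]])
def ray(p,px):
    u=cv2.undistortPoints(np.array([[px]],float),K(p),np.array(p['dist'],float))[0,0]
    R=np.array(p['R']);t=np.array(p['t']);return -R.T@t, R.T@np.array([u[0],u[1],1.])
def onz(p,px,z):
    c,d=ray(p,px);return c+d*(z-c[2])/d[2]
def tri(p,a,q,b):
    c1,d1=ray(p,a);c2,d2=ray(q,b)
    s=np.linalg.lstsq(np.c_[d1,-d2],c2-c1,rcond=None)[0]
    P=c1+d1*s[0];Q=c2+d2*s[1];return (P+Q)/2,np.linalg.norm(P-Q)
def proj(p,X):
    return cv2.projectPoints(np.array(X,float).reshape(-1,1,3),cv2.Rodrigues(np.array(p['R'],float))[0],np.array(p['t'],float),K(p),np.array(p['dist'],float))[0].reshape(-1,2)
def save(im,n): cv2.imwrite('pics/'+n,cv2.cvtColor(np.ascontiguousarray(im),cv2.COLOR_RGB2BGR))
E
python3 - <<'E'
from h import *
T=ctrl.get_image('top');S=ctrl.get_image('side')
save(T['img'],'t0.png');save(S['img'],'s0.png')
np.set_printoptions(precision=1,suppress=True)
for p,n in((T,'top'),(S,'side')):
    print(n,'cam',ray(p,(256,192)))
    for k in ['holder','white_disc','blue_disc','rest','forceps','scale','grip','tip_fixed','tip_moving','tube_rack','reagent_jar','dish']:
        for d in ctrl.recognise(p,k): 
            if d['score']>.25: print(k,np.array(d['centre']),round(d['score'],2),onz(p,d['centre'],dict(holder=30,white_disc=10,blue_disc=10).get(k,38)))
E
```

```text
pics
top cam (array([ 440.5,  -20.8, 1087.5]), array([ 0.1,  0. , -1. ]))
holder [283.3 205.7] 0.84 [516.6 -64.7  30. ]
holder [170.6 190.6] 0.7 [555.9 250.7  30. ]
white_disc [388.3 163.3] 0.58 [ 641.5 -363.3   10. ]
white_disc [351.2 170.4] 0.48 [ 620.2 -257.7   10. ]
blue_disc [348.2 220.9] 0.78 [ 477.1 -247.1   10. ]
blue_disc [384.2 247.7] 0.76 [ 403.8 -345.7   10. ]
blue_disc [382.3 214.5] 0.59 [ 495.9 -342.6   10. ]
rest [162.3 213.8] 0.55 [490.3 269.5  38. ]
forceps [172.  199.8] 0.56 [529.4 243.8  38. ]
scale [170.2 197. ] 0.89 [537.2 249.1  38. ]
grip [174.2 211.4] 0.92 [497.3 236.5  38. ]
tip_fixed [167.1 193.8] 0.89 [546.  258.2  38. ]
tip_moving [163.4 200.9] 0.51 [526.1 267.8  38. ]
tube_rack [181.9 136.1] 0.77 [710.2 222.3  38. ]
reagent_jar [288.7 252.6] 0.56 [388.9 -79.5  38. ]
dish [294.3 134. ] 0.89 [717.6 -94.4  38. ]
dish [182.1 202.4] 0.52 [522.5 215.4  38. ]
side cam (array([316.4, 845.2, 558. ]), array([ 0.2, -0.8, -0.5]))
holder [267.7 190.8] 0.64 [513.6 -31.4  30. ]
white_disc [256.  138.3] 0.61 [ 627.5 -360.2   10. ]
white_disc [246.4 153.2] 0.46 [ 627.4 -252.5   10. ]
blue_disc [299.4 148.7] 0.62 [ 488.1 -322.    10. ]
blue_disc [298.  162.2] 0.56 [ 477.  -235.5   10. ]
blue_disc [332.3 148.1] 0.42 [ 396.4 -352.1   10. ]
rest [232.1 305.3] 0.94 [481.8 350.1  38. ]
forceps [223.5 269.8] 0.68 [522.3 270.7  38. ]
forceps [219.3 271. ] 0.35 [528.4 275.8  38. ]
scale [235.2 264. ] 0.64 [507.  249.9  38. ]
scale [321.8 184.2] 0.64 [394.5 -81.7  38. ]
grip [235.8 262.5] 0.59 [507.1 245.6  38. ]
tip_fixed [223.8 274. ] 0.74 [518.3 281.2  38. ]
tip_fixed [233.5 266.1] 0.72 [508.2 256.3  38. ]
tip_moving [221.4 270.5] 0.95 [525.3 273.5  38. ]
tip_moving [231.7 261.9] 0.44 [514.8 246.   38. ]
tube_rack [141.7 241. ] 0.73 [701.7 233.1  38. ]
tube_rack [224.4 273. ] 0.53 [518.1 278.4  38. ]
reagent_jar [322.8 188.3] 0.7 [389.7 -63.   38. ]
dish [193.4 172.5] 0.78 [708.1 -56.5  38. ]
```

Run:
```python
import cv2
t=cv2.imread('pics/t0.png');s=cv2.imread('pics/s0.png')
r=lambda a,k:cv2.resize(a,None,fx=k,fy=k,interpolation=cv2.INTER_CUBIC)
a=r(t[110:270,130:430],2.6)
cv2.imwrite('pics/t0c.png',a)
b=r(s[115:320,110:370],2.8); cv2.imwrite('pics/s0c.png',b)
```

```text
(no output)
```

View pics/t0c.png

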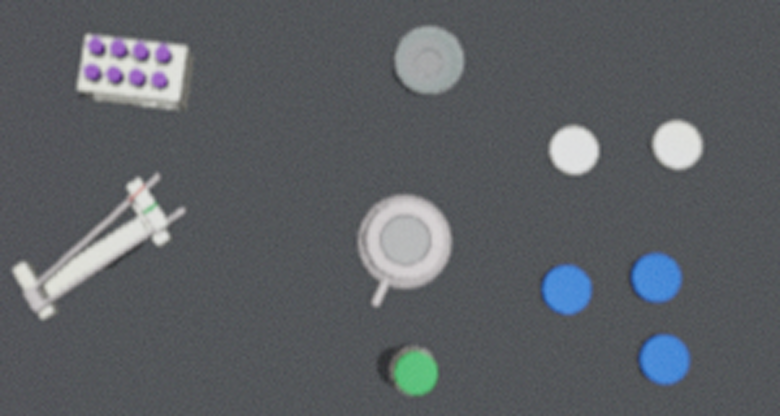

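View pics/s0c.png

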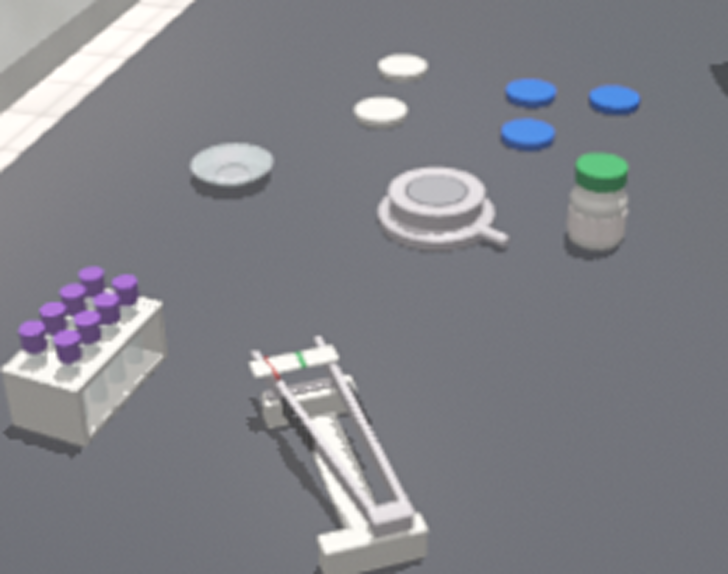

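```bash
cat > m.py <<'E'
from h import *
np.set_printoptions(precision=1,suppress=True)
def blobs(p,c,amin=60):
    hsv=cv2.cvtColor(np.ascontiguousarray(p['img']),cv2.COLOR_RGB2HSV);H,S,V=[hsv[...,i].astype(int) for i in range(3)]
    m={'b':(H>100)&(H<122)&(S>140),'w':(V>185)&(S<40),'g':(H>50)&(H<85)&(S>90),'r':((H<8)|(H>172))&(S>60)}[c]
    n,l,st,ce=cv2.connectedComponentsWithStats(m.astype(np.uint8))
    return [(ce[i],st[i,4]) for i in range(1,n) if st[i,4]>=amin]
E
python3 - <<'E'
from m import *
T=ctrl.get_image('top');S=ctrl.get_image('side')
for c,a in(('b',60),('w',60),('g',2),('r',2)):
    B=[blobs(p,c,a) for p in(T,S)]
    for (x,n) in B[0]:
        print(c,'top',x,n,onz(T,x,10), end=' ')
        for y,k in B[1]:
            P,e=tri(T,x,S,y)
            if e<12 and -10<P[2]<90: print('| side',y,k,'P',P,'e %.1f'%e,end=' ')
        print()
s=ctrl.read_state();print(s)
r=lambda a,k:cv2.resize(a,None,fx=k,fy=k,interpolation=cv2.INTER_CUBIC)
a=r(T['img'][170:240,125:215],5); b=r(S['img'][230:325,185:275],4)[:350,:350]; b=r(S['img'][232:320,190:270],4)
c=np.zeros((600,800,3),np.uint8);c[:350,:450]=a;c[:352,460:780]=b
d=r(T['img'][180:228,256:310],5);c[355:595,:270]=d
e=r(S['img'][165:210,235:300],5);c[355:580,280:605]=e
save(c,'c1.png')
E
```

```text
b top [381.7 216.4] 280 [ 490.5 -340.9   10. ] | side [299.2 147.7] 122 P [ 491.4 -342.7    3.6] e 1.2 
b top [347.3 220.9] 285 [ 477.2 -244.5   10. ] | side [299.2 147.7] 122 P [ 475.9 -235.5   53.6] e 0.4 | side [298.2 162.5] 143 P [ 477.7 -245.7    4.1] e 0.6 
b top [384.9 247.7] 291 [ 403.9 -347.6   10. ] | side [329.  150.1] 128 P [ 404.4 -349.4    3.6] e 1.5 
w top [255.6  30.7] 31786 [1041.    18.8   10. ] | side [ 72.2 155.5] 70 P [1000.2   16.1   83.1] e 0.2 
w top [181.7 137.6] 449 [712.9 229.3  10. ] | side [139.2 240.9] 402 P [709.8 225.4  30.4] e 4.3 
w top [390.2 165.2] 244 [ 635.9 -368.4   10. ] | side [253.4 137.9] 104 P [ 637.4 -369.5    6. ] e 1.5 
w top [350.4 167.3] 247 [ 628.9 -255.6   10. ] | side [245.6 153.6] 130 P [ 630.2 -256.2    6.4] e 1.3 
w top [173.3 202.7] 490 [523.6 246.9  10. ] 
w top [287.2 201.8] 436 [529.1 -76.4  10. ] | side [266.4 186.4] 599 P [528.  -76.3  14.9] e 1.5 
w top [286.6 204. ] 64 [523.1 -74.9  10. ] | side [266.4 186.4] 599 P [524.6 -74.2  16.2] e 4.2 
w top [141.7 220.7] 95 [471.5 335.6  10. ] 
w top [287.5 375.5] 283 [ 58.9 -79.   10. ] | side [463.  213.8] 179 P [ 62.9 -79.   12.3] e 6.1 
g top [289.6 253.2] 216 [385.9 -83.7  10. ] | side [324.3 175.9] 207 P [389.4 -80.6  61.6] e 1.8 
{'clock': 1.4, 'qpos': array([ 1.2,  0.6,  0. ,  1.5, -0. ,  1. , -0. ]), 'qd': array([ 0.,  0.,  0.,  0.,  0., -0.,  0.]), 'tau': array([  0. , -56.3,   1.2, -19.4,   0. ,   0. ,  -0. ]), 'eef_pos': array([ 223.4, -610.4,  231.3]), 'tool_rot': array([-3.1, -0. ,  0.4]), 'force': array([-1.1, -0.5,  0.3]), 'torque': array([-0.,  0., -0.]), 'gripper_force': 0.0, 'width': 85.23114810739548}
```

View pics/c1.png

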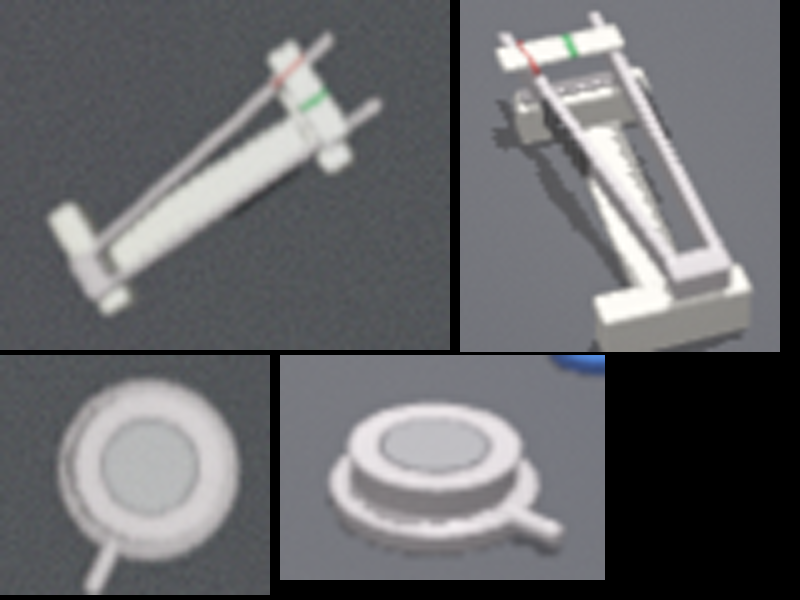

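Run:
```python
from m import *
from scipy.optimize import least_squares
T=ctrl.get_image('top');S=ctrl.get_image('side')
cs=[]
for p,seed in((T,(285,202)),(S,(266,182))):
    g=cv2.cvtColor(np.ascontiguousarray(p['img']),cv2.COLOR_RGB2GRAY);g=cv2.resize(g,None,fx=4,fy=4,interpolation=cv2.INTER_CUBIC);g=cv2.GaussianBlur(g,(7,7),0)
    s=(seed[0]*4+2,seed[1]*4+2);best=None
    for lo in range(2,16,1):
        m=np.zeros((g.shape[0]+2,g.shape[1]+2),np.uint8)
        cv2.floodFill(g.copy(),m,s,0,lo,lo,cv2.FLOODFILL_FIXED_RANGE|cv2.FLOODFILL_MASK_ONLY|4)
        k=cv2.findContours(m[1:-1,1:-1],cv2.RETR_EXTERNAL,cv2.CHAIN_APPROX_NONE)[0]
        k=max(k,key=cv2.contourArea)
        if len(k)<20: continue
        k=cv2.convexHull(k);e=cv2.fitEllipse(k) if len(k)>5 else None
        if e and 55<e[1][1]<95: best=e
    c=(np.array(best[0])+.5)/4-.5;cs.append(c);print('holder px',c,best[1],onz(p,c,30),ctrl.recognise(p,'holder')[:1])
print('holder tri',tri(T,cs[0],S,cs[1]))
q5=lambda u,v,s,o:((u+.5)/s-.5+o[0],(v+.5)/s-.5+o[1])
M=np.array([[66,10,17],[95,-10,8],[93,36,8],[-89,0,14]],float)
t=np.array([q5(*a,5,(125,170)) for a in((315,100),(379,103),(330,37),(93,272))])
s=np.array([q5(*a,4,(190,232)) for a in((111,45),(135,15),(43,37),(242,262))])
for i in range(4): print('f',M[i],*tri(T,t[i],S,s[i]))
def X(v):
    c,n=np.cos(v[3]),np.sin(v[3]);return M@np.array([[c,-n,0],[n,c,0],[0,0,1]]).T+v[:3]
f=lambda v:np.r_[(proj(T,X(v))-t).ravel(),(proj(S,X(v))-s).ravel()]
r=least_squares(f,[510,270,24,-.9],x_scale=[10,10,10,.1]);print(r.x,np.degrees(r.x[3]),r.fun.reshape(-1,2))
v=r.x;c,n=np.cos(v[3]),np.sin(v[3]);R=np.array([[c,-n],[n,c]])
for k in((15,0),(15,7.5)): print('grip',k,v[:2]+R@k)
from scipy.spatial.transform import Rotation as Ro
st=ctrl.read_state();np.set_printoptions(precision=3);print(st['eef_pos'],st['tool_rot'],st['clock']);print(Ro.from_euler('xyz',st['tool_rot']).as_matrix())
```

```text
holder px [285.3 201.9] (86.58602142333984, 87.72543334960938) [527.2 -70.3  30. ] [{'centre': [284.2, 207.6], 'score': 0.81}]
holder px [265.5 182.8] (48.041358947753906, 94.39338684082031) [527.5 -66.7  30. ] [{'centre': [265.7, 192.4], 'score': 0.96}]
holder tri (array([527.8, -70.3,  27.9]), np.float64(0.9484518655367418))
f [66. 10. 17.] [557.8 200.8  39.5] 0.5904101174313435
f [ 95. -10.   8.] [557.2 166.2  32.9] 0.44365979633543234
f [93. 36.  8.] [594.6 195.   32.6] 0.3002367043464207
f [-89.   0.  14.] [460.5 322.2  35.7] 2.212503433719646
[511.3 249.6  23.4  -1. ] -54.85721602298203 [[-0.3  0.2]
 [ 0.1 -0.1]
 [ 0.3  0.1]
 [-0.2  0.6]
 [-0.1 -0.2]
 [-0.4  0.6]
 [ 0.4  0.3]
 [-0.4 -0.7]]
grip (15, 0) [519.9 237.3]
grip (15, 7.5) [526.1 241.7]
[ 223.421 -610.413  231.318] [ 3.142 -0.     0.351] 1.6
[[ 0.939  0.344  0.   ]
 [ 0.344 -0.939 -0.   ]
 [ 0.     0.    -1.   ]]
```

>>> {"method": "step_arm", "body": {"series": [[[0,0,0,0.28,-0.107,0.07,0],[0,0,0,0.28,-0.107,0.07,0],[0,0,0,0.28,-0.107,0.07,0],[0,0,0,0.28,-0.107,0.07,0],[0,0,0,0.28,-0.107,0.07,0],[0,0,0,0.28,-0.107,0.07,0],[0,0,0,0.28,-0.107,0.07,0],[0,0,0,0.28,-0.107,0.07,0],[0,0,0,0.28,-0.107,0.07,0],[0,0,0,0.28,-0.107,0.07,0],[0,0,0,0.28,-0.107,0.07,0],[0,0,0,0,0,0,0]]]}}

```text
clock: 2.8
eef_pos: [602.4, -276.5, 114.1]
tool_rot: [-3.137, -0.005, 0.362]
force: [-1.0, 1.4, -0.4]
width: 85.5
gripper_force: 0.0
```

```bash
cat > go.py <<'E'
import sys
from m import *
from scipy.spatial.transform import Rotation as Ro
x=[float(a) for a in sys.argv[1:5]]
s=ctrl.read_state();R=Ro.from_euler('xyz',s['tool_rot']).as_matrix();p=s['eef_pos']
np.set_printoptions(precision=4,suppress=True)
print('t',s['clock'],'p',p,'rot',s['tool_rot'],'w',s['width'],'gf',s['gripper_force'],'F',s['force'])
if x:
    d=R.T@(np.array(x[:3])-p);print('units',d/150,'mm',d,'len',np.linalg.norm(d))
    if len(x)>3: print('yaw: az units',-(((x[3]-np.degrees(s['tool_rot'][2])+90)%180)-90)/45)
E
python3 go.py 629.5 -256 60
```

```text
t 2.8 p [ 602.4148 -276.5274  114.0616] rot [-3.1367 -0.0048  0.3618] w 85.54002598599166 gf 0.0 F [-0.9687  1.3727 -0.4424]
units [ 0.2156 -0.0623  0.3618] mm [32.3374 -9.3429 54.2645] len 63.8563970539616
```

>>> {"method": "step_arm", "body": {"series": [[[0,0,0,0.11,-0.03,0.18,0],[0,0,0,0.11,-0.03,0.18,0],[0,0,0,0,0,0,0],[0,0,0,0,0,0,0]]]}}

```text
clock: 3.2
eef_pos: [623.9, -266.2, 61.6]
tool_rot: [-3.141, 0.001, 0.351]
force: [-0.2, -1.1, 0.8]
width: 85.3
gripper_force: 0.0
```

```bash
python3 go.py 629.5 -256 1
```

```text
t 3.2 p [ 623.9432 -266.1702   61.6448] rot [-3.1411  0.0012  0.3514] w 85.30036894219205 gf 0.0 F [-0.2386 -1.0823  0.8121]
units [ 0.0586 -0.0507  0.4043] mm [ 8.79  -7.607 60.638] len 61.74219382517729
```

>>> {"method": "step_arm", "body": {"series": [[[0,0,0,0.059,-0.051,0.1,0],[0,0,0,0,0,0.1,0],[0,0,0,0,0,0.1,0],[0,0,0,0,0,0.104,0],[0,0,0,0,0,0,0],[0,0,0,0,0,0,0.5],[0,0,0,0,0,0,0.5],[0,0,0,0,0,0,0.5],[0,0,0,0,0,0,0.5]]]}}

```text
clock: 4.1
eef_pos: [631.1, -256.5, 2.7]
tool_rot: [3.14, -0.002, 0.351]
force: [-1.3, 0.2, 4.2]
width: 48.5
gripper_force: 61.4
```

```bash
python3 go.py 629.5 -256 1
```

```text
t 4.1 p [ 631.1135 -256.4923    2.7016] rot [ 3.1399 -0.0017  0.3505] w 48.48541099025052 gf 61.42454266548157 F [-1.2537  0.2004  4.2042]
units [-0.009  -0.0068  0.0113] mm [-1.3493 -1.0194  1.6975] len 2.3960873748040865
```

Run:
```python
from m import *
T=ctrl.get_image('top');S=ctrl.get_image('side')
r=lambda a,k:cv2.resize(a,None,fx=k,fy=k,interpolation=cv2.INTER_CUBIC)
c=np.zeros((400,800,3),np.uint8);c[:400,:400]=r(T['img'][130:210,310:390],5);c[:400,400:]=r(S['img'][100:180,205:285],5)
save(c,'g1.png')
print(proj(T,[[629.5,-256,10]]),proj(S,[[629.5,-256,10]]))
```

```text
[[350.5 167.2]] [[246.  152.6]]
```

View pics/g1.png

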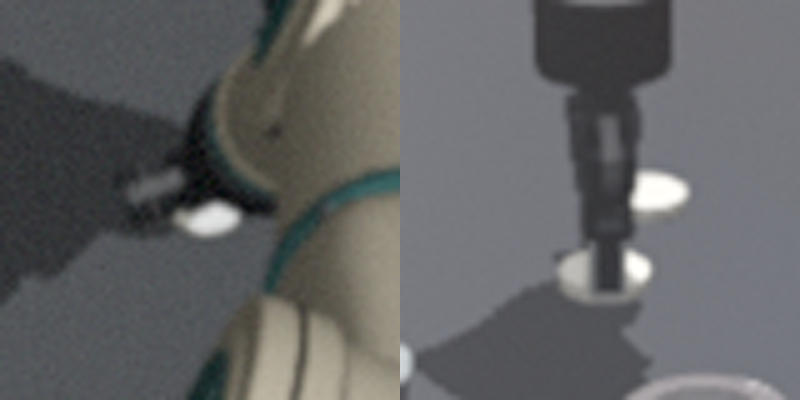

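>>> {"method": "step_arm", "body": {"series": [[[0,0,0,0,0,-0.15,0.5],[0,0,0,0,0,-0.25,0.5],[0,0,0,0,0,-0.2,0.5],[0,0,0,-0.042,-0.279,0,0.5],[0,0,0,-0.042,-0.279,0,0.5],[0,0,0,-0.042,-0.279,0,0.5],[0,0,0,-0.042,-0.279,0,0.5],[0,0,0,-0.042,-0.279,0,0.5],[0,0,0,0,0,0,0.5],[0,0,0,0,0,0,0.5],[0,0,0,0,0,0,0.5]]]}}

```text
clock: 5.3
eef_pos: [529.6, -71.3, 91.6]
tool_rot: [3.14, -0.001, 0.35]
force: [0.9, -0.4, -0.2]
width: 48.6
gripper_force: 61.9
```

```bash
python3 go.py 527.5 -70 45
python3 - <<'E'
from m import *
S=ctrl.get_image('side');T=ctrl.get_image('top')
r=lambda a,k:cv2.resize(a,None,fx=k,fy=k,interpolation=cv2.INTER_CUBIC)
c=np.zeros((400,800,3),np.uint8);c[:,:400]=r(T['img'][160:240,245:325],5);c[:,400:]=r(S['img'][130:210,225:305],5);save(c,'g2.png')
E
```

```text
t 5.3 p [529.6271 -71.3136  91.5557] rot [ 3.1402 -0.0012  0.3497] w 48.55169447696558 gf 61.92860126495361 F [ 0.8965 -0.414  -0.1833]
units [-0.0107 -0.0135  0.3103] mm [-1.6037 -2.0299 46.5509] len 46.622748809309925
```

View pics/g2.png

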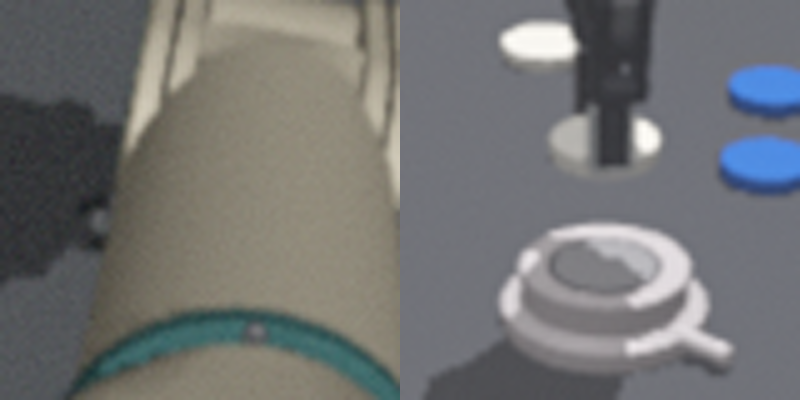

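>>> {"method": "step_arm", "body": {"series": [[[0,0,0,0,-0.013,0.15,0.5],[0,0,0,0,0,0.15,0.5],[0,0,0,0,0,0.06,0.5],[0,0,0,0,0,0.02,0.5],[0,0,0,0,0,0,0.5],[0,0,0,0,0,0,0.5]]]}}

```text
clock: 6.0
eef_pos: [528.7, -68.7, 34.9]
tool_rot: [3.141, -0.001, 0.35]
force: [0.9, -0.4, 0.1]
width: 48.1
gripper_force: 61.9
```

```bash
python3 go.py 528.7 -69.5 33
```

```text
t 6.0 p [528.7059 -68.6895  34.9034] rot [ 3.1409 -0.0012  0.3503] w 48.0812275650592 gf 61.93968057632446 F [ 0.9285 -0.3741  0.0947]
units [-0.0019  0.0051  0.0127] mm [-0.286   0.758   1.9036] len 2.0688112833973547
```

>>> {"method": "step_arm", "body": {"series": [[[0,0,0,0,0.004,0.012,0.5],[0,0,0,0,0,0,0.5],[0,0,0,0,0,0,0.36],[0,0,0,0,0,0,0.2],[0,0,0,0,0,0,0],[0,0,0,0,0,0,0],[0,0,0,0,0,-0.2,0],[0,0,0,0,0,-0.3,0],[0,0,0,-0.06,0.31,0,0],[0,0,0,-0.06,0.31,0,0],[0,0,0,-0.06,0.31,0,0],[0,0,0,0,0,0,0]]]}}

```text
clock: 7.2
eef_pos: [550.6, -219.1, 108.0]
tool_rot: [3.134, 0.0, 0.34]
force: [-0.7, -0.3, 0.1]
width: 85.3
gripper_force: 0.0
```

```bash
python3 - <<'E'
from m import *
S=ctrl.get_image('side');T=ctrl.get_image('top')
r=lambda a,k:cv2.resize(a,None,fx=k,fy=k,interpolation=cv2.INTER_CUBIC)
c=np.zeros((400,800,3),np.uint8);c[:,:400]=r(T['img'][160:240,245:325],5);c[:,400:]=r(S['img'][140:220,225:305],5);save(c,'g3.png')
E
python3 go.py 477.4 -245 60
```

```text
t 7.3 p [ 550.2525 -210.8204  107.2213] rot [3.1415 0.0004 0.3474] w 85.05988067863294 gf 0.0 F [-0.4471  0.8004  0.0509]
units [-0.5341  0.0489  0.315 ] mm [-80.1185   7.3317  47.253 ] len 93.3036951322262
```

View pics/g3.png

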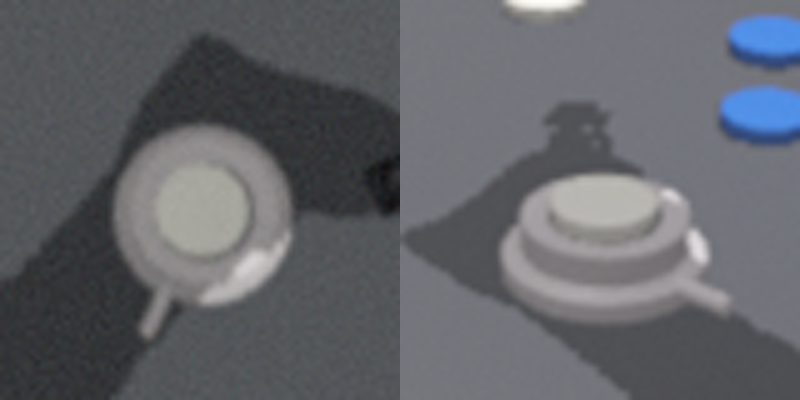

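Run:
```python
from m import *
S=ctrl.get_image('side');T=ctrl.get_image('top')
cs=[]
for p,(u,v) in((T,(285,202)),(S,(265.5,179))):
    g=cv2.cvtColor(np.ascontiguousarray(p['img']),cv2.COLOR_RGB2LAB)
    x0,y0=int(u)-24,int(v)-24
    g=cv2.resize(g[y0:y0+48,x0:x0+48],None,fx=5,fy=5,interpolation=cv2.INTER_CUBIC).astype(int)
    # white disc is yellowish-green vs pinkish steel: use a-channel
    ch=g[...,1]; c0=ch[115:126,115:126].mean(); 
    m=(cv2.GaussianBlur(ch.astype(np.float32),(9,9),0)<c0+3).astype(np.uint8)&(g[...,0]>110).astype(np.uint8)
    n,l,st,ce=cv2.connectedComponentsWithStats(m);i=l[120,120]
    k=cv2.convexHull(max(cv2.findContours((l==i).astype(np.uint8),0,1)[0],key=cv2.contourArea));e=cv2.fitEllipse(k)
    c=(np.array(e[0])+.5)/5-.5+[x0,y0];cs.append(c);print(c,np.array(e[1])/5,c0,onz(p,c,40))
print(tri(T,cs[0],S,cs[1]), 'expected px',proj(T,[527.5,-70,40]),proj(S,[527.5,-70,40]))
```

```text
[284.4 205.5] [35.6 42.3] 126.94214876033058 [516.5 -67.3  40. ]
[266.9 174.5] [55.5 74.8] 127.32231404958678 [530.  -90.7  40. ]
(array([519.8, -65.8,  53.9]), np.float64(8.790669215938173)) expected px [[285.4 201.5]] [[265.9 178.5]]
```

```bash
cat > circ.py <<'E'
from m import *
from scipy.ndimage import map_coordinates
def fit(p,x0,y0,z,r,rng=8):
    im=cv2.cvtColor(np.ascontiguousarray(p['img']),cv2.COLOR_RGB2LAB).astype(float);a=np.linspace(0,2*np.pi,120,endpoint=False)
    def sam(x,y,rr):
        q=proj(p,np.c_[x+rr*np.cos(a),y+rr*np.sin(a),0*a+z]);return np.stack([map_coordinates(im[...,k],[q[:,1],q[:,0]],order=1) for k in range(3)],1)
    best=(-1,)
    for x in np.arange(x0-rng,x0+rng+.1,.5):
        for y in np.arange(y0-rng,y0+rng+.1,.5):
            d=sam(x,y,r-3)-sam(x,y,r+3);s=np.median(np.linalg.norm(d,axis=1))+np.mean(np.linalg.norm(d,axis=1))
            if s>best[0]: best=(s,x,y)
    return np.array(best)
E
python3 - <<'E'
from circ import *
S=ctrl.get_image('side');T=ctrl.get_image('top')
for p in(T,S): print('disc',fit(p,527.5,-70,40,26),'holder top',fit(p,527.5,-70,30,41),'foot',fit(p,527.5,-70,6,50))
E
```

```text
disc [ 51.1 528.5 -68. ] holder top [ 65.5 535.5 -63. ] foot [118.8 528.  -71. ]
disc [ 68.2 528.  -66. ] holder top [ 83.1 527.  -68. ] foot [ 61. 529. -74.]
```

>>> {"method": "step_arm", "body": {"series": [[[0,0,0,-0.267,0.02,0.1,0],[0,0,0,-0.267,0.03,0.1,0],[0,0,0,0,0,0.1,0],[0,0,0,0,0,0,0],[0,0,0,0,0,0,0],[0,0,0,0,0,0,0]]]}}

```text
clock: 8.1
eef_pos: [480.0, -242.8, 63.2]
tool_rot: [3.141, -0.002, 0.353]
force: [0.3, 0.6, 0.3]
width: 85.5
gripper_force: 0.0
```

```bash
python3 go.py 477.4 -245 1
```

```text
t 8.1 p [ 479.9756 -242.7717   63.1643] rot [ 3.1407 -0.002   0.3533] w 85.47835653200686 gf 0.0 F [0.2507 0.6118 0.2558]
units [-0.0221  0.0076  0.4144] mm [-3.3104  1.144  62.159 ] len 62.25755105712481
```

>>> {"method": "step_arm", "body": {"series": [[[0,0,0,-0.022,0.008,0.1,0],[0,0,0,0,0,0.1,0],[0,0,0,0,0,0.1,0],[0,0,0,0,0,0.104,0],[0,0,0,0,0,0,0],[0,0,0,0,0,0,0.5],[0,0,0,0,0,0,0.5],[0,0,0,0,0,0,0.5],[0,0,0,0,0,0,0.5],[0,0,0,0,0,0,0.5]]]}}

```text
clock: 9.1
eef_pos: [476.4, -246.2, 3.6]
tool_rot: [3.14, -0.002, 0.351]
force: [-1.0, 1.1, 9.3]
width: 48.6
gripper_force: 60.2
```

```bash
python3 go.py 477.4 -245 1
```

```text
t 9.1 p [ 476.4013 -246.1635    3.6018] rot [ 3.1402 -0.0018  0.351 ] w 48.552501157745795 gf 60.239657163619995 F [-1.0074  1.0686  9.333 ]
units [ 0.0089 -0.005   0.0174] mm [ 1.3331 -0.7529  2.6032] len 3.0200283935778356
```

>>> {"method": "step_arm", "body": {"series": [[[0,0,0,0,0,-0.2,0.5],[0,0,0,0,0,-0.25,0.5],[0,0,0,0,0,-0.2,0.5],[0,0,0,0.179,-0.246,0,0.5],[0,0,0,0.179,-0.246,0,0.5],[0,0,0,0.179,-0.246,0,0.5],[0,0,0,0.179,-0.246,0,0.5],[0,0,0,0,0,0,0.5],[0,0,0,0,0,0,0.5],[0,0,0,0,0,0,0.5],[0,0,0,0,0,0,0.5]]]}}

```text
clock: 10.2
eef_pos: [525.2, -72.5, 99.6]
tool_rot: [3.141, 0.0, 0.348]
force: [0.3, -0.2, -0.5]
width: 48.2
gripper_force: 61.8
```

```bash
python3 go.py 526.3 -70.5 45
```

```text
t 10.2 p [525.2066 -72.5361  99.6001] rot [3.1407 0.0003 0.3477] w 48.17894223302519 gf 61.835646629333496 F [ 0.3102 -0.2318 -0.5449]
units [ 0.0116 -0.0106  0.364 ] mm [ 1.7363 -1.5912 54.5982] len 54.64899807183264
```

>>> {"method": "step_arm", "body": {"series": [[[0,0,0,0.012,-0.011,0.15,0.5],[0,0,0,0,0,0.15,0.5],[0,0,0,0,0,0.05,0.5],[0,0,0,0,0,0.01,0.5],[0,0,0,0,0,0,0.5],[0,0,0,0,0,0,0.5]]]}}

```text
clock: 10.8
eef_pos: [527.4, -68.8, 46.2]
tool_rot: [3.141, -0.001, 0.35]
force: [0.4, 0.0, -0.9]
width: 48.2
gripper_force: 61.9
```

```bash
python3 go.py 526.3 -70.5 44
```

```text
t 10.8 p [527.3822 -68.7745  46.1694] rot [ 3.1408 -0.0014  0.3502] w 48.19754787144303 gf 61.86742186546326 F [ 0.3883  0.002  -0.8691]
units [-0.0107  0.0083  0.0145] mm [-1.6116  1.2478  2.1682] len 2.9757708030587624
```

>>> {"method": "step_arm", "body": {"series": [[[0,0,0,-0.006,0.005,0.014,0.5],[0,0,0,0,0,0,0.5],[0,0,0,0,0,0,0.36],[0,0,0,0,0,0,0.2],[0,0,0,0,0,0,0],[0,0,0,0,0,0,0],[0,0,0,0,0,-0.2,0],[0,0,0,0,0,-0.3,0],[0,0,0,0.1,-0.31,0,0],[0,0,0,0.1,-0.31,0,0],[0,0,0,0.1,-0.31,0,0],[0,0,0,0,0,0,0]]]}}

```text
clock: 12.0
eef_pos: [519.7, 86.9, 118.2]
tool_rot: [-3.136, -0.002, 0.364]
force: [-0.4, 0.7, 0.3]
width: 85.3
gripper_force: 0.0
```

```bash
python3 - <<'E'
from circ import *
S=ctrl.get_image('side');T=ctrl.get_image('top')
for p in(T,S): print('blue',fit(p,527.5,-70,50,26))
r=lambda a,k:cv2.resize(a,None,fx=k,fy=k,interpolation=cv2.INTER_CUBIC)
c=np.zeros((400,800,3),np.uint8);c[:,:400]=r(T['img'][160:240,245:325],5);c[:,400:]=r(S['img'][140:220,225:305],5);save(c,'g4.png')
E
python3 go.py 526.1 241.7 110 -54.9
```

```text
blue [125.3 526.5 -68.5]
blue [ 77.7 525.5 -64. ]
t 12.1 p [520.1626  78.9902 118.1628] rot [-3.1413  0.0001  0.3549] w 85.11171845217379 gf 0.0 F [ 0.1005 -0.6292 -0.3825]
units [ 0.414  -1.0034  0.0547] mm [  62.1036 -150.5062    8.2102] len 163.0225998221222
yaw: az units 1.6718281742347105
```

View pics/g4.png

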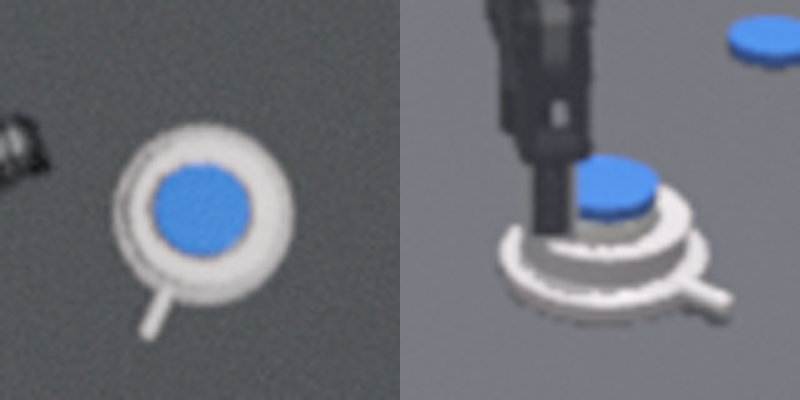

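>>> {"method": "step_arm", "body": {"series": [[[0,0,0,0.103,-0.25,0,0],[0,0,0,0.103,-0.25,0,0],[0,0,0,0.103,-0.25,0,0],[0,0,0,0.103,-0.25,0,0],[0,0,0.18,0,0,0,0],[0,0,0.18,0,0,0,0],[0,0,0.18,0,0,0,0],[0,0,0.18,0,0,0,0],[0,0,0.18,0,0,0,0],[0,0,0.18,0,0,0,0],[0,0,0.18,0,0,0,0],[0,0,0.18,0,0,0,0]]]}}

```text
clock: 13.3
eef_pos: [527.8, 236.9, 118.3]
tool_rot: [3.141, -0.001, -0.789]
force: [0.3, 0.2, -0.2]
width: 85.4
gripper_force: 0.0
```

>>> {"method": "step_arm", "body": {"series": [[[0,0,0.18,0,0,0,0],[0,0,0.05,0,0,0,0.63],[0,0,0,0,0,0,0.63],[0,0,0,0,0,0,0.63],[0,0,0,0,0,0,0.63],[0,0,0,0,0,0,0.63]]]}}

```text
clock: 13.9
eef_pos: [527.0, 239.1, 118.3]
tool_rot: [-3.141, 0.0, -0.96]
force: [0.1, 0.9, -0.4]
width: 31.5
gripper_force: 0.0
```

```bash
python3 go.py 526.1 241.7 60 -54.9
```

```text
t 13.9 p [527.0479 239.0642 118.3089] rot [-3.1415  0.0002 -0.9603] w 31.48281358363289 gf 0.0 F [ 0.127   0.928  -0.4235]
units [-0.0179 -0.0048  0.3887] mm [-2.6907 -0.7262 58.3095] len 58.37610317465273
yaw: az units -0.0026667995944440765
```

>>> {"method": "step_arm", "body": {"series": [[[0,0,0,-0.018,-0.005,0,0],[0,0,0,0,0,0,0],[0,0,0,0,0,0,0],[0,0,0,0,0,0.15,0],[0,0,0,0,0,0.15,0],[0,0,0,0,0,0.15,0],[0,0,0,0,0,0.15,0],[0,0,0,0,0,0.1,0],[0,0,0,0,0,0,0],[0,0,0,0,0,0,0]]]}}

```text
clock: 14.9
eef_pos: [526.4, 241.8, 13.5]
tool_rot: [-3.141, -0.0, -0.961]
force: [-0.8, 0.6, 0.3]
width: 85.3
gripper_force: 0.0
```

```bash
python3 go.py 526.1 241.7 13 -54.9;  python3 - <<'E'
from m import *
S=ctrl.get_image('side');T=ctrl.get_image('top')
r=lambda a,k:cv2.resize(a,None,fx=k,fy=k,interpolation=cv2.INTER_CUBIC)
c=np.zeros((400,800,3),np.uint8);c[:,:400]=r(T['img'][165:245,125:205],5);c[:,400:]=r(S['img'][230:310,195:275],5);save(c,'g5.png')
E
```

```text
t 14.9 p [526.4089 241.7541  13.528 ] rot [-3.1413 -0.0004 -0.961 ] w 85.3480304783735 gf 0.0 F [-0.8462  0.6198  0.2902]
units [-0.0009  0.0019  0.0035] mm [-0.1327  0.2844  0.5279] len 0.6141529220998474
yaw: az units -0.003549895294684625
```

View pics/g5.png

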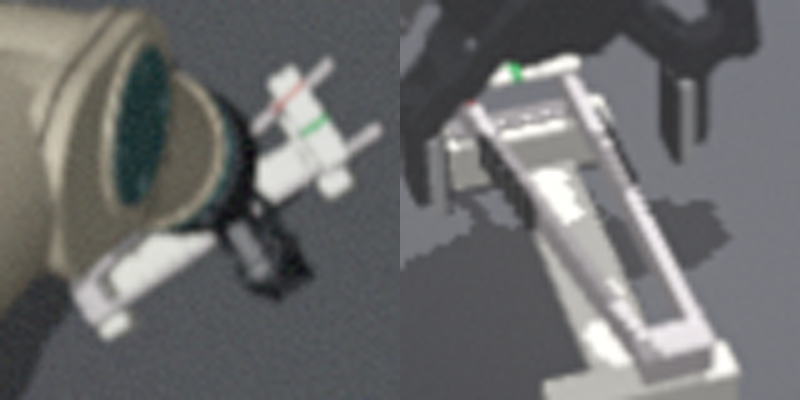

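>>> {"method": "step_arm", "body": {"series": [[[0,0,0,0,0,0,0.44],[0,0,0,0,0,0,0.44],[0,0,0,0,0,0,0.44],[0,0,0,0,0,0,0.46],[0,0,0,0,0,0,0.48],[0,0,0,0,0,0,0.48],[0,0,0,0,0,0,0.48]]]}}

```text
clock: 15.7
eef_pos: [525.8, 241.6, 13.4]
tool_rot: [3.141, 0.0, -0.961]
force: [-2.6, -0.5, 3.8]
width: 44.4
gripper_force: 2.8
```

>>> {"method": "step_arm", "body": {"series": [[[0,0,0,0,0.007,0,0.5],[0,0,0,0,0.007,0,0.52],[0,0,0,0,0.007,0,0.54],[0,0,0,0,0.007,0,0.56],[0,0,0,0,0,0,0.56],[0,0,0,0,0,0,0.56]]]}}

```text
clock: 16.3
eef_pos: [523.6, 239.8, 13.5]
tool_rot: [-3.14, -0.001, -0.961]
force: [2.1, 1.2, 3.6]
width: 37.7
gripper_force: 2.8
```

>>> {"method": "step_arm", "body": {"series": [[[0,0,0,0,0.007,0,0.58],[0,0,0,0,0.007,0,0.6],[0,0,0,0,0.007,0,0.62],[0,0,0,0,0,0,0.62],[0,0,0,0,0,0,0.62],[0,0,0,0,0,0,0.62]]]}}

```text
clock: 16.9
eef_pos: [521.0, 237.9, 13.5]
tool_rot: [-3.14, -0.001, -0.961]
force: [3.6, 1.0, 4.9]
width: 32.9
gripper_force: 3.1
```

```bash
python3 go.py 519.9 237.3 13 -54.9;  python3 - <<'E'
from m import *
S=ctrl.get_image('side');T=ctrl.get_image('top')
r=lambda a,k:cv2.resize(a,None,fx=k,fy=k,interpolation=cv2.INTER_CUBIC)
c=np.zeros((400,800,3),np.uint8);c[:,:400]=r(T['img'][170:220,155:205],8);c[:,400:]=r(S['img'][230:310,195:275],5);save(c,'g6.png')
E
```

```text
t 16.9 p [520.9799 237.8583  13.493 ] rot [-3.1399 -0.0008 -0.9609] w 32.862894657481505 gf 3.0835063755512238 F [3.6275 0.9955 4.8968]
units [-0.0011  0.008   0.0033] mm [-0.1614  1.2058  0.4908] len 1.311832864411058
yaw: az units -0.003411313403266389
```

View pics/g6.png

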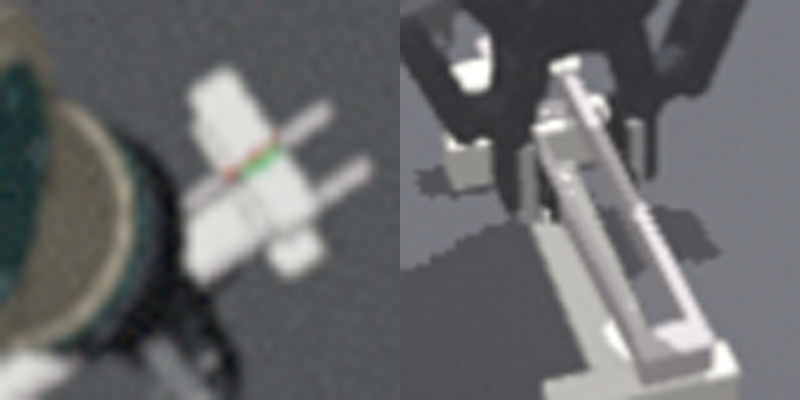

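>>> {"method": "step_arm", "body": {"series": [[[0,0,0,0,0.008,0,0.635],[0,0,0,0,0,0,0.645],[0,0,0,0,0,0,0.652],[0,0,0,0,0,0,0.652],[0,0,0,0,0,0,0.652],[0,0,0,0,0,0,0.652]]]}}

```text
clock: 17.6
eef_pos: [518.7, 236.6, 13.4]
tool_rot: [3.141, 0.0, -0.962]
force: [2.2, -0.2, 5.9]
width: 30.1
gripper_force: 5.6
```

>>> {"method": "step_arm", "body": {"series": [[[0,0,0,0,0,-0.05,0.652],[0,0,0,0,0,-0.1,0.652],[0,0,0,0,0,-0.15,0.652],[0,0,0,0,0,-0.2,0.652],[0,0,0,0,0,-0.2,0.652],[0,0,0,0,0,-0.1,0.652],[0,0,0,0,0,0,0.652],[0,0,0,0,0,0,0.652]]]}}

```text
clock: 18.4
eef_pos: [517.9, 237.1, 133.0]
tool_rot: [3.14, 0.001, -0.96]
force: [0.1, 0.4, -1.0]
width: 30.0
gripper_force: 6.1
```

```bash
python3 go.py 481.5 -4.5 130 -54.9;  python3 - <<'E'
from m import *
S=ctrl.get_image('side');T=ctrl.get_image('top')
for n,p in(('T',T),('S',S)):
    for k in('scale','tip_fixed','tip_moving','forceps','grip'): print(n,k,[(np.array(d['centre']),round(d['score'],2)) for d in ctrl.recognise(p,k)[:2]])
    print('g',blobs(p,'g',2),'r',blobs(p,'r',1))
E
```

```text
t 18.4 p [517.8536 237.1028 133.0477] rot [ 3.1402  0.0009 -0.9603] w 29.954138551651756 gf 6.117053255438805 F [ 0.1088  0.4273 -0.9679]
units [1.1808 1.1219 0.0207] mm [177.1262 168.2837   3.1114] len 244.3415045419825
yaw: az units -0.002718301723120615
T scale [(array([175., 191.]), 0.77)]
T tip_fixed [(array([167.7, 191.6]), 0.64)]
T tip_moving [(array([296. , 134.4]), 0.61)]
T forceps [(array([173.9, 194.2]), 0.77), (array([182.2, 137.1]), 0.61)]
T grip [(array([171.1, 195. ]), 0.88)]
g [(array([289.7, 253.2]), np.int32(219))] r [(array([173.3, 187.7]), np.int32(3))]
S scale [(array([241.5, 224. ]), 0.67)]
S tip_fixed [(array([241.5, 223.8]), 0.63), (array([184.6, 170.5]), 0.26)]
S tip_moving [(array([230.4, 218.7]), 0.47)]
S forceps [(array([243.6, 218.2]), 0.89)]
S grip [(array([236.7, 220.7]), 0.96)]
g [(array([324.3, 175.9]), np.int32(207))] r [(array([362.5,   2. ]), np.int32(2)), (array([405.,   5.]), np.int32(1)), (array([451.,   9.]), np.int32(1)), (array([287.,  71.]), np.int32(1)), (array([267.5,  75. ]), np.int32(4)), (array([285.,  74.]), np.int32(1)), (array([282.,  76.]), np.int32(3))]
```

>>> {"method": "step_arm", "body": {"series": [[[0,0,0,0.06,0.06,0,0.652],[0,0,0,0.13,0.12,0,0.652],[0,0,0,0.15,0.14,0,0.652],[0,0,0,0.15,0.14,0.02,0.652],[0,0,0,0.15,0.14,0.02,0.652],[0,0,0,0.15,0.14,0.02,0.652],[0,0,0,0.14,0.14,0.02,0.652],[0,0,0,0.12,0.12,0.02,0.652],[0,0,0,0.08,0.08,0,0.652],[0,0,0,0.05,0.04,0,0.652],[0,0,0,0,0,0,0.652],[0,0,0,0,0,0,0.652]]]}}

```text
clock: 20.2
eef_pos: [482.9, -3.7, 118.3]
tool_rot: [-3.141, 0.0, -0.96]
force: [-1.5, 0.1, -0.8]
width: 29.9
gripper_force: 6.1
```

```bash
python3 go.py 481.5 -4.5 113 -54.9;  python3 - <<'E'
from circ import *
S=ctrl.get_image('side');T=ctrl.get_image('top')
print('blue',fit(T,527.5,-70,50,26))
for n,p in(('T',T),('S',S)):
    for k in('scale','tip_fixed','tip_moving','blue_disc'): print(n,k,[(np.array(d['centre']),round(d['score'],2)) for d in ctrl.recognise(p,k)[:2]])
    print('exp tip_f, tip_m',proj(p,[[523,-74.6,130],[532,-65.4,130],[527.5,-70,130]]))
r=lambda a,k:cv2.resize(a,None,fx=k,fy=k,interpolation=cv2.INTER_CUBIC)
c=np.zeros((480,800,3),np.uint8);c[:400,:400]=r(T['img'][175:225,255:305],8);c[:480,400:]=r(S['img'][120:180,235:285],8);save(c,'g7.png')
E
```

```text
t 20.2 p [482.8563  -3.7496 118.305 ] rot [-3.141   0.0004 -0.9604] w 29.901081265493353 gf 6.122735291719437 F [-1.4732  0.1263 -0.7695]
units [-0.0011  0.0103  0.0354] mm [-0.1602  1.5444  5.3042] len 5.526827048615716
yaw: az units -0.002862838564487586
blue [ 98.4 526.5 -70. ]
T scale []
T tip_fixed []
T tip_moving []
T blue_disc [(array([381.6, 214.9]), 0.63), (array([385.7, 246.8]), 0.58)]
exp tip_f, tip_m [[288.9 200.3]
 [285.3 196.7]
 [287.1 198.5]]
S scale [(array([291. , 166.1]), 0.91)]
S tip_fixed [(array([289.2, 168.8]), 0.83), (array([265.7, 194.5]), 0.28)]
S tip_moving [(array([282.2, 167.4]), 0.53)]
S blue_disc [(array([268.1, 176.2]), 0.74), (array([330.9, 151. ]), 0.5)]
exp tip_f, tip_m [[268.9 143.7]
 [264.2 144.8]
 [266.5 144.2]]
```

View pics/g7.png

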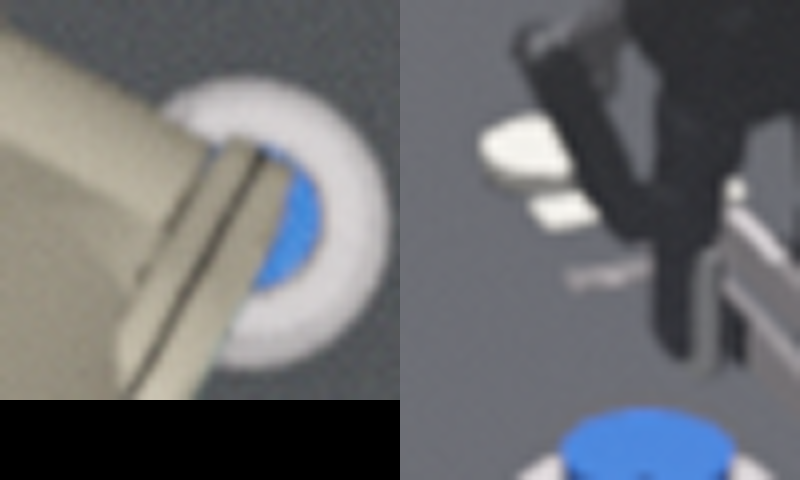

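Run:
```python
from m import *
S=ctrl.get_image('side')
psi=-.9604;c,n=np.cos(psi),np.sin(psi)
def W(P,pitch,tcp=np.array([482.3,-3.9,118.3])):
    P=np.array(P,float)-[15,0,7]; a=pitch # nose-down positive, about forceps y
    Q=np.c_[P[:,0]*np.cos(a)+P[:,2]*np.sin(a),P[:,1],-P[:,0]*np.sin(a)+P[:,2]*np.cos(a)]
    return Q@np.array([[c,-n,0],[n,c,0],[0,0,1]]).T+tcp+[0,0,17.5]
M=[[95,-10,7],[95,10,7],[66,10,17],[66,34,17],[66,-12,17],[58,0,-1],[-89,0,14],[-96,-12,0]]
for d in(0,.1,.2,.3): print(d,proj(S,W(M,d)).tolist().__repr__() if 0 else np.round(proj(S,W(M,d)),0).tolist())
```

```text
0 [[270.0, 141.0], [262.0, 143.0], [267.0, 144.0], [257.0, 145.0], [276.0, 142.0], [272.0, 152.0], [301.0, 175.0], [308.0, 182.0]]
0.1 [[270.0, 145.0], [262.0, 146.0], [267.0, 146.0], [257.0, 147.0], [276.0, 144.0], [272.0, 154.0], [301.0, 170.0], [308.0, 177.0]]
0.2 [[270.0, 148.0], [262.0, 149.0], [267.0, 148.0], [257.0, 149.0], [276.0, 146.0], [273.0, 156.0], [301.0, 165.0], [308.0, 172.0]]
0.3 [[271.0, 151.0], [263.0, 153.0], [267.0, 150.0], [257.0, 151.0], [276.0, 148.0], [273.0, 157.0], [300.0, 160.0], [308.0, 167.0]]
```

>>> {"method": "step_arm", "body": {"series": [[[0,0,0,0,0,0,0.652],[0,0,0,0,0,0,0.652],[0,0,0,0,0,0,0.652],[0,0,0,0,0,0,0.652],[0,0,0,0,0,0,0.652]]]}}

```text
clock: 21.25
eef_pos: [482.7, -4.3, 118.2]
tool_rot: [-3.142, 0.0, -0.961]
force: [-0.1, 0.0, -0.2]
width: 29.8
gripper_force: 6.1
```

```bash
python3 -c "
from cell import ctrl
print(ctrl.read_state()['qd'].round(4));print(ctrl.finish_job())"
```

```text
[ 0.0002  0.0014  0.0024 -0.0006 -0.0004 -0.0007  0.0015]
the job is handed in; nothing more can be done
None
```

I handed the job in at about 21 s with no verdict returned: both discs are stacked within about 2 mm of the holder's centre, and the forceps are held level and still about 86 mm above them; the roughly 16 mm tip gap is inferred from the 29.8 mm finger width and 6.1 N spring force, as the pointer and tips were hidden from both cameras at the end.

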